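# Sweep cut heel lifts off the cutting block

### The arm

A 7-joint arm with a two-finger parallel gripper is mounted at the origin on the work surface. World frame = base frame: x ahead of the robot, y to its left, z up, the work surface at z = 0. Lengths are in m, angles in rad, forces in N, time in s.
With the tool pointing down it reaches from about 0.4 to 0.875 m from the base axis. Payload 19.3 kg.
Tool frame: the origin (TCP) lies midway between the tips of the shut fingers; the grasp point (between the pads) lies 19 mm behind it (bot.hold_point_z is the distance from the TCP to the grasp point, in m); z points along the fingers, y is the direction in which the jaws open and shut (so a half turn about z gives the same grasp; the last joint's range is limited). The gripper opens to 85 mm and grips with 20 to 120 N. Pads are 22 mm wide; open, the fingers measure 114 mm over their backs; the gripper's body (76 mm by 85 mm) begins 54 mm behind the grasp point. The pads swing forward as they close: fully open they stand 13 mm farther back than shut.
Start: joints at [1.103, 0.521, -0.036, 1.599, 0.021, 1.021, -0.113], TCP at [0.242, -0.576, 0.196] pointing down, gripper open.
Joint ranges: [-2.91, 2.91], [-0.3, 2.13], [-1.5, 1.42], [0.17, 2.43], [-1.26, 4.41], [0.16, 1.93], [-2.52, 2.52]. Speed limits (rad/s): [1.89, 1.89, 2.39, 2.39, 3.01, 3.01, 3.01].

### API

Orientations are given as a unit quaternion [w, x, y, z].
In Python, from station import bot gives the robot as it stands. The module is installed in compiled form; this text tells all that it offers. Calls block until the motion is done:
- bot.move_pose(position, orientation): joint-space move of the TCP to a pose.
- bot.movel(position, rotation=None, vel=0.15, contact_N=None): straight line of the TCP; rotation=None keeps the orientation; vel is the mean speed in m/s. With contact_N (N) it stops when the force on the tool has changed by that much, and returns True; else False.
- bot.movej(angles): joint-space move.
- bot.grip(opening, effort=None): finger opening in m; effort is the grip in N (None keeps the last); returns when the fingers have stopped.
- bot.pause(seconds).
- bot.inverse_kinematics(position, orientation): joint angles nearest the present ones, or None.
- bot.grab_frame(name): name is "scene" or "top" or "wrist"; returns the picture (384x512x3 uint8, red, green, blue); there is no depth.
- bot.calibration(name): a dict with "fx", "fy", "cx", "cy" (pixels), "k1" (the pictures are not rectified: a ray, as slopes to the right and down, at radius r is drawn at 1 + k1 r^2 times it, then the intrinsics apply), "world_from_camera" (4x4, takes a point from camera to world coordinates); the wrist camera has in their place "T_tool_cam" (4x4, takes a point from camera to tool coordinates, whose origin is the TCP and whose axes are the flange's). Camera axes: x right, y down, z forward; pixel columns grow to the right and rows downward; lengths in m; the calibration is good to about 2 mm. A picture is of the moment at which its call begins: read the wrist's pose just before it. calibration takes no time and is no camera call.
A pose or a line that the arm cannot do raises bot.PlanningError and nothing moves.
- bot.sign_off(): hands the job in, once; it reports no verdict.
Readings, each from a call of its own:
- bot.read_t(): time.
- bot.read_joint_pos(): joint angles.
- bot.read_qvel(): joint speeds.
- bot.read_tau(): joint torques, N m.
- bot.read_tool_pos(): TCP position.
- bot.read_tool_rot(): TCP orientation.
- bot.read_force(): force on the tool from outside, world axes, zero at the start.
- bot.read_ft_torque(): the same for the moment, N m.
- bot.read_width(): finger opening in m.
Only numpy, scipy, OpenCV 4.12 (cv2) and the standard library are available. Lean on these libraries where they do the work, as an engineer would, in place of code of your own. Each camera call takes 0.05 s, during which the arm holds its last target. There are 200 camera calls.

### The job

Sweep the three tan heel lifts across the white cutting block with the fingers and off its edge into the red box that stands against it. Slide them only, do not pick them up, and leave the two steel cutting dies on the block and everything else on the bench where they are.

Things in the scene. Friction and masses are not known exactly. Their poses are not given: they have to be found in the camera images.
- lift1: D-shaped tan heel lift (leatherboard, dark line round its edge), 54 mm long (its x), 50 mm wide (its y), 12 mm thick, about 28 g, loose, lying flat on the white block at any yaw; origin at the centre of its underside, straight edge at its -x end, round end at +x
- lift2: As lift1.
- lift3: As lift1.
- block: White plastic cutting block on a green steel bed, fixed, 290 mm (its x, away from the robot) by 340 mm (its y, leftward) by 90 mm high, turned up to 0.2 rad; origin at the centre of its underside on the table. One box stands against its +y edge, the other against its -y edge. Lifts lie on the near part of its top (block x -100 to +5 mm), dies on the far part (x 90 to 100 mm).
- red_box: Red open parts box, fixed, empty, 330 mm (its x) by 150 mm (its y) by 80 mm high, walls and floor 4 mm; origin at the centre of its underside on the table. Square to the block, on its left or right, its long side 4 mm from the block's edge and its rim 10 mm below the block's top, so that what is pushed over the edge drops in.
- grey_box: Grey scrap box of the same size with dark offcuts in it, fixed, at the block's other end. Nothing is to go in.
- die1: Heel cutting die: D-shaped ring of bent steel band, 62 mm long (its x) by 58 mm wide by 32 mm high, yellow stripe, 0.4 kg, loose, standing on the block. Origin at the centre of its underside. It must stay.
- die2: As die1, with a blue stripe.
- mallet: Mallet with a wooden handle (along its x, 26 mm thick) and a white head, 250 mm long, 60 mm high, lying on the left. Loose, not part of the job. Origin under the middle of it.
- glue_can: Yellow can, 90 mm across, 110 mm high, on the right. Loose, not part of the job. Origin at the centre of its underside.
- flask: White flask with a black cap, 72 mm across, 210 mm high, on the right. Loose, not part of the job. Origin at the centre of its underside.
- pattern_weight: Dark steel pattern weight with a knob, 64 mm across, 62 mm high, on the right. Loose, not part of the job. Origin at the centre of its underside.
Things that resemble listed ones, but are neither listed nor needed, are in the scene too. What is shaped like the lift2 but pink or turquoise is not meant.

How it is judged:
By the outcome, as a careful person would: the job done as asked, in the order asked, and still so for the second after the job is handed in, with the robot touching nothing.
It also fails if it takes over 64 s, if anything falls off the work surface, if the arm or the gripper's body presses on something with over 40 N, if the wrist force passes 120 N, or if a joint passes its speed limit or range.

## Working session

There is one attempt and no reset: what is moved stays moved. The work goes in short steps, each a Python script; the robot and the scene stay as the last script left them, time stands still between calls to the robot, and variables do not carry over. Pictures are saved under pics/ and viewed, about 8 in all and at most 12, crops included, and the job is handed in when it is done.

```bash
mkdir -p pics; python3 - <<'E'
from station import bot
import cv2
for n in("top","scene"):
    cv2.imwrite(f"pics/{n}0.png",bot.grab_frame(n)[:,:,::-1])
    print(n,bot.calibration(n))
print(bot.calibration("wrist"),bot.read_t(),bot.read_tool_rot(),bot.hold_point_z)
E
```

```text
top {'fx': 358.08387685817905, 'fy': 358.08387685817905, 'cx': 261.25953194351416, 'cy': 196.2189412317118, 'k1': -0.017799172996730863, 'world_from_camera': array([[ 2.60765191e-02, -9.78629998e-01,  2.03968975e-01,
         3.22574845e-01],
       [-9.99658709e-01, -2.52063764e-02,  6.86331521e-03,
        -1.93739401e-04],
       [-1.57532740e-03, -2.04078333e-01, -9.78953294e-01,
         1.21675460e+00],
       [ 0.00000000e+00,  0.00000000e+00,  0.00000000e+00,
         1.00000000e+00]])}
scene {'fx': 359.45912030427473, 'fy': 359.45912030427473, 'cx': 255.0370601779518, 'cy': 188.29542172647837, 'k1': -0.04766441089696062, 'world_from_camera': array([[-0.60808737,  0.66568553, -0.43254193,  1.0709564 ],
       [ 0.79382762,  0.50423668, -0.33997512,  0.44043591],
       [-0.00821301, -0.55009831, -0.83505952,  1.15232045],
       [ 0.        ,  0.        ,  0.        ,  1.        ]])}
{'fx': 335.91760164064436, 'fy': 335.91760164064436, 'cx': 259.0742197997353, 'cy': 193.12353787937235, 'k1': 0.024016998525268833, 'T_tool_cam': array([[-1.00062526e-04, -9.62878230e-01, -2.69936111e-01,
         6.88948953e-02],
       [ 9.99999994e-01, -1.05352896e-04,  5.11041193e-06,
        -5.96337267e-04],
       [-3.33592556e-05, -2.69936109e-01,  9.62878235e-01,
        -1.78160710e-01],
       [ 0.00000000e+00,  0.00000000e+00,  0.00000000e+00,
         1.00000000e+00]])} 0.1 [-4.89958610e-04  9.80288987e-01  1.97568327e-01 -1.32375613e-04] 0.0187
```

View pics/top0.png

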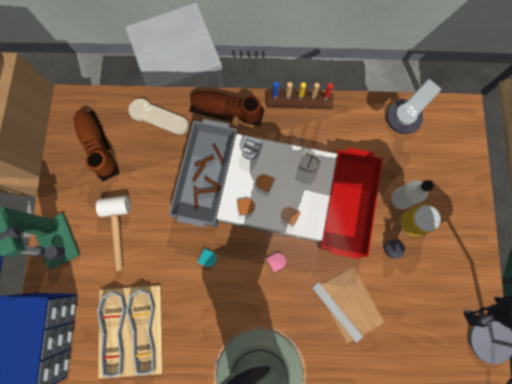

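View pics/scene0.png

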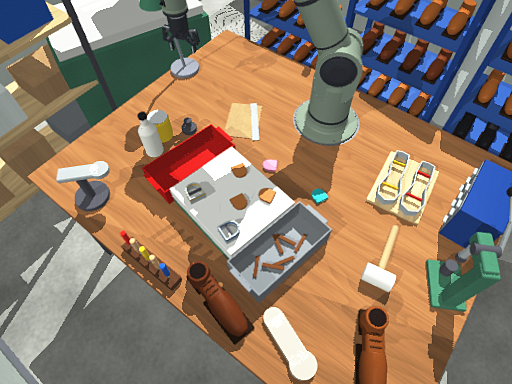

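```bash
cat > h.py <<'E'
import numpy as np, cv2
from station import bot
def ray(name,uv):
    c=bot.calibration(name); uv=np.atleast_2d(np.float64(uv)); d=(uv-[c['cx'],c['cy']])/[c['fx'],c['fy']]
    p=d.copy()
    for _ in range(20): p=d/(1+c['k1']*(p**2).sum(1,keepdims=True))
    T=c['world_from_camera']; return T[:3,3],np.c_[p,np.ones(len(p))]@T[:3,:3].T
def onplane(name,uv,z):
    o,d=ray(name,uv); return o+d*((z-o[2])/d[:,2])[:,None]
def comps(mask,amin):
    cs,_=cv2.findContours(mask.astype(np.uint8),cv2.RETR_EXTERNAL,cv2.CHAIN_APPROX_NONE)
    return [c for c in cs if cv2.contourArea(c)>amin]
def hsv(im): return cv2.cvtColor(im,cv2.COLOR_RGB2HSV).astype(int)
E
python3 - <<'E'
from h import *
for n,roi in(("top",(170,380,115,260)),("scene",(140,335,120,300))):
    im=cv2.imread(f"pics/{n}0.png")[:,:,::-1].copy(); H=hsv(im); x0,x1,y0,y1=roi
    R=np.zeros(H.shape[:2],bool); R[y0:y1,x0:x1]=1
    white=(H[...,1]<40)&(H[...,2]>165)&R; red=((H[...,0]<5)|(H[...,0]>174))&(H[...,1]>180)&R
    tan=(H[...,0]>5)&(H[...,0]<22)&(H[...,1]>90)&(H[...,2]>70)&R
    for nm,m,z,a in(("white",white,.09,1500),("red",red,.08,800)):
        for c in comps(m,a):
            r=cv2.minAreaRect(onplane(n,c[:,0],z)[:,:2].astype(np.float32)*1000); print(n,nm,np.round(r[0]),np.round(r[1]),round(r[2],1),np.round(cv2.boxPoints(r)).tolist())
    hull=[cv2.convexHull(c) for c in comps(white,1500)]
    for c in comps(tan,40):
        w=onplane(n,c[:,0],.102)[:,:2].astype(np.float32)*1000; r=cv2.minAreaRect(w)
        if max(r[1])<90: print(n,"tan",c[:,0].mean(0),np.round(r[0]),np.round(r[1]),round(r[2],1))
im=cv2.imread("pics/top0.png")[115:260,170:390]; im2=cv2.imread("pics/scene0.png")[120:300,140:335]
cv2.imwrite("pics/crop.png",np.vstack([cv2.resize(im,(440,290)),cv2.resize(im2,(440,290*440//440))]))
E
```

```text
top white [616.  78.] [ 94. 293.] 79.8 [[464.0, 57.0], [752.0, 5.0], [769.0, 98.0], [481.0, 150.0]]
top red [ 551. -289.] [148. 357.] 80.2 [[363.0, -332.0], [715.0, -393.0], [740.0, -247.0], [388.0, -186.0]]
top tan [290.42222222 215.17777778] [498. -83.] [48. 46.] 64.2
top tan [244.85714286 205.89795918] [522.  55.] [51. 51.] 2.3
top tan [264.46666667 182.02222222] [602.   1.] [50. 48.] 68.6
scene white [612.  33.] [495. 353.] 79.4 [[393.0, -177.0], [740.0, -242.0], [831.0, 244.0], [484.0, 309.0]]
scene red [ 555. -264.] [200. 357.] 79.4 [[361.0, -330.0], [712.0, -396.0], [749.0, -199.0], [398.0, -133.0]]
scene tan [255.62222222 266.24444444] [753. 188.] [68. 10.] 30.3
scene tan [299.65789474 242.97368421] [606. 253.] [69. 11.] 8.2
scene tan [281.81333333 241.49333333] [633. 203.] [68. 58.] 70.0
scene tan [238.65116279 201.41860465] [603.   3.] [54. 49.] 68.2
scene tan [266.60465116 194.53488372] [524.  58.] [55. 53.] 13.1
scene tan [239.02439024 169.85365854] [499. -80.] [54. 48.] 61.1
```

View pics/crop.png

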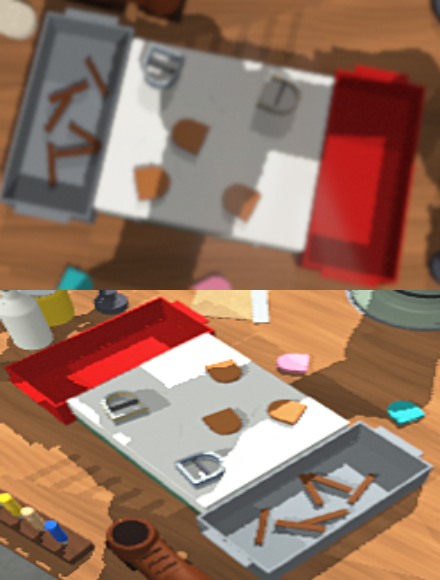

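```bash
cat >> h.py <<'E'
C0=np.array([.595,-.043]); a=np.radians(-10.0); xh=np.array([np.cos(a),np.sin(a)]); yh=np.array([-np.sin(a),np.cos(a)])
def W(bx,by,z): return [*(C0+bx*xh+by*yh),z]
def toB(p): d=np.asarray(p)[...,:2]-C0; return np.stack([d@xh,d@yh],-1)
def q(deg): h=np.radians(deg)/2; return [0,np.cos(h),np.sin(h),0]
E
python3 - <<'E'
from h import *
for d in(80,-100):
    print(d,[None if (j:=bot.inverse_kinematics(W(*p),q(d))) is None else np.round(j,2).tolist() for p in((-.088,-.003,.2),(-.088,-.003,.094),(-.088,-.195,.094),(0,.1,.094),(0,-.195,.094),(-.088,.13,.2))])
E
```

```text
80 [[0.37, 0.37, -0.55, 1.88, 0.24, 0.95, -0.46], [0.31, 0.52, -0.49, 1.98, 0.36, 0.73, -0.57], [0.58, 0.52, -0.35, 1.95, 0.26, 0.72, -0.1], [0.14, 0.67, -0.49, 1.7, 0.39, 0.88, -0.69], [0.52, 0.63, -0.32, 1.72, 0.25, 0.83, -0.09], [0.19, 0.45, -0.65, 1.8, 0.31, 1.0, -0.76]]
-100 [[0.83, 0.62, -1.27, 1.86, 0.65, 1.16, 2.3], [-0.74, 0.77, 1.03, 2.03, -0.88, 0.88, -2.52], [-0.12, 0.59, 0.62, 1.98, -0.51, 0.73, -2.51], [-0.88, 1.18, 1.39, 1.75, -1.21, 1.34, -2.52], [-0.13, 0.73, 0.67, 1.76, -0.58, 0.86, -2.52], [0.54, 0.69, -1.27, 1.78, 0.7, 1.22, 2.04]]
```

```bash
python3 - <<'E'
from h import *
p=bot.read_tool_pos(); bot.movel([p[0],p[1],.34],vel=.25)
bot.move_pose(W(-.088,-.002,.25),q(80)); bot.grip(.03,20)
bot.movel(W(-.088,-.002,.115),vel=.15)
print(bot.read_t(),bot.read_width())
hit=bot.movel(W(-.088,-.002,.080),vel=.02,contact_N=3); z=bot.read_tool_pos()[2]
print(hit,z,bot.read_force(),bot.read_t())
if hit:
    bot.movel(W(-.088,-.002,z+.004),vel=.05)
    bot.movel(W(-.088,-.195,z+.004),vel=.08); print(bot.read_force(),bot.read_tool_pos())
    bot.movel(W(-.088,-.195,.16),vel=.2)
    print(bot.read_t())
im=bot.grab_frame("top")[:,:,::-1]; im2=bot.grab_frame("scene")[:,:,::-1]
cv2.imwrite("pics/a.png",np.vstack([cv2.resize(im[115:260,170:390],(440,290)),cv2.resize(im2[120:300,140:335],(440,290))]))
E
```

```text
4.65 0.029744149415530222
False 0.08007664975938113 [-0.15228588  0.33547344 -0.18722986] 6.55
```

View pics/a.png

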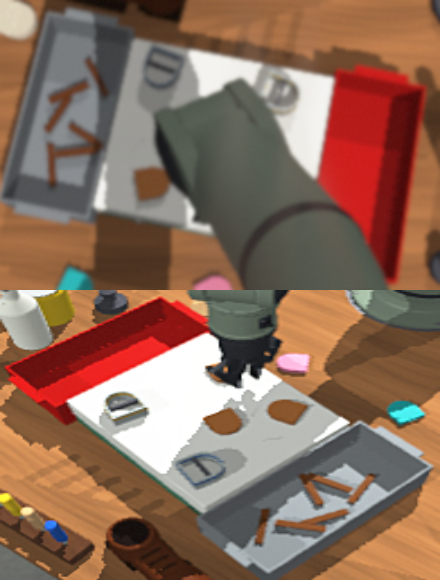

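```bash
python3 - <<'E'
from h import *
hit=bot.movel(W(-.088,-.002,.070),vel=.015,contact_N=3); z=bot.read_tool_pos()[2]
print(hit,z,bot.read_force(),bot.read_t())
if hit:
    bot.movel(W(-.088,-.002,z+.004),vel=.05)
    bot.movel(W(-.088,-.195,z+.004),vel=.08); print(bot.read_force(),bot.read_tool_pos())
    bot.movel(W(-.088,-.195,.16),vel=.2)
    print(bot.read_t())
im=bot.grab_frame("top")[:,:,::-1]; im2=bot.grab_frame("scene")[:,:,::-1]
cv2.imwrite("pics/b.png",np.vstack([cv2.resize(im[115:260,170:390],(440,290)),cv2.resize(im2[120:300,140:335],(440,290))]))
E
```

```text
False 0.07006288234573382 [-0.30880514  1.10053754  0.07890381] 7.4667
```

View pics/b.png

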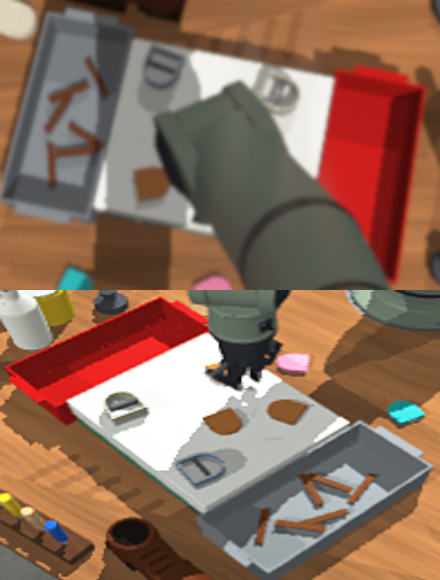

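```bash
python3 - <<'E'
from h import *
p=bot.read_tool_pos(); print(p,bot.read_tool_rot(),bot.read_width(),bot.read_force())
im=bot.grab_frame("scene")[:,:,::-1]
c=bot.calibration("scene"); T=np.linalg.inv(c['world_from_camera'])
def pr(P):
    x=T[:3,:3]@np.array(P)+T[:3,3]; s=x[:2]/x[2]; s=s*(1+c['k1']*(s@s)); return s*[c['fx'],c['fy']]+[c['cx'],c['cy']]
print(pr(p),pr(W(-.088,-.002,.09)),pr(W(-.088,-.055,.102)))
crop=im[130:230,190:310]; crop=cv2.resize(crop,(720,600))
for P,col in((p,(0,0,255)),(W(-.088,-.002,.09),(0,255,0)),(W(-.088,-.055,.102),(255,0,0))):
    cv2.circle(crop,tuple(int(v) for v in (pr(P)-[190,130])*6),5,col,-1)
w=bot.grab_frame("wrist")[:,:,::-1]
cv2.imwrite("pics/c.png",np.vstack([cv2.resize(crop,(360,300)),cv2.resize(w,(400,300))[:,:360]]))
E
```

```text
[ 0.50805317 -0.02970576  0.0700917 ] [6.37043125e-05 7.66049041e-01 6.42782125e-01 4.83228410e-05] 0.02974792676791128 [-0.7295693  -0.12798038 -0.22276522]
[248.97890115 183.77230395] [248.87006305 180.65430366] [239.00864801 169.94794699]
```

View pics/c.png

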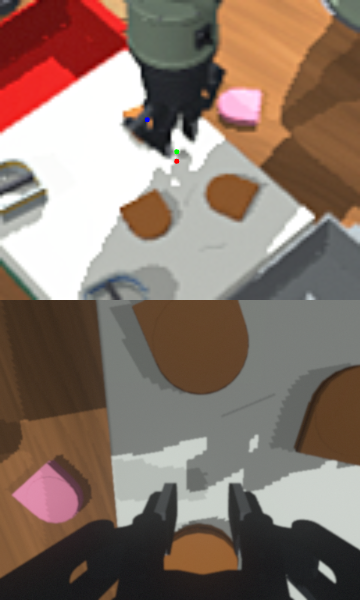

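```bash
python3 - <<'E'
from h import *
hit=bot.movel(W(-.088,-.002,.045),vel=.015,contact_N=3); z=bot.read_tool_pos()[2]
print(hit,z,bot.read_force(),bot.read_t())
im=bot.grab_frame("scene")[:,:,::-1]; w=bot.grab_frame("wrist")[:,:,::-1]
cv2.imwrite("pics/d.png",np.vstack([cv2.resize(im[130:230,190:310],(360,300)),cv2.resize(w,(400,300))]) if 0 else np.hstack([cv2.resize(im[130:230,190:310],(360,300)),cv2.resize(w,(400,300))]))
E
```

```text
True 0.05450984608411448 [-0.10125129 -0.58591002  7.24372195] 8.7
```

View pics/d.png

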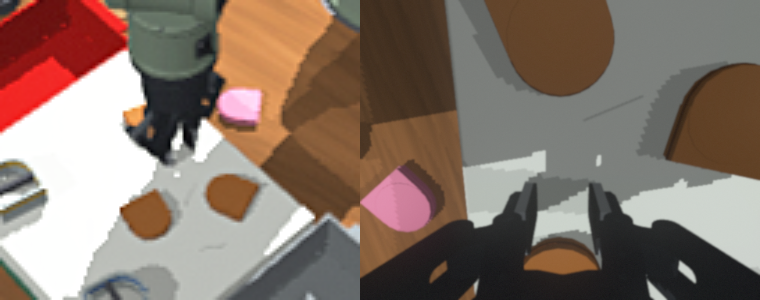

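```bash
cat >> h.py <<'E'
def push(bx,y0,y1,z,zup=.13):
    bot.movel(W(bx,y0,z),vel=.08)
    print("stopped" if bot.movel(W(bx,y1,z),vel=.08,contact_N=10) else "ok",bot.read_tool_pos(),bot.read_force())
    bot.movel(W(bx,y1,zup),vel=.2); print(bot.read_t())
def snap(f):
    im=bot.grab_frame("top")[:,:,::-1]; im2=bot.grab_frame("scene")[:,:,::-1]
    cv2.imwrite(f,np.hstack([cv2.resize(im[115:260,170:390],(400,264)),cv2.resize(im2[120:300,140:335],(286,264))]))
E
python3 - <<'E'
from h import *
push(-.088,-.002,-.195,.0585)
bot.movel(W(-.088,.13,.13),vel=.25); print(bot.read_t())
snap("pics/e.png")
E
```

```text
ok [ 0.47456336 -0.21949554  0.05852875] [-0.33196674 -0.14974524  0.54515925]
12.1167
13.5667
```

View pics/e.png

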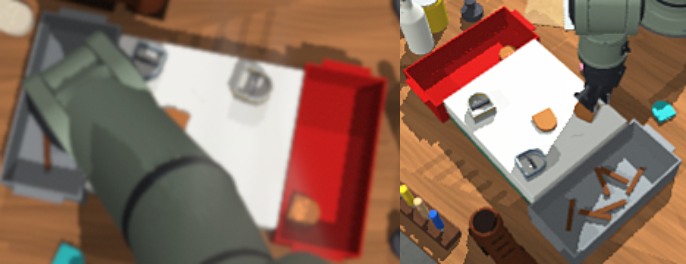

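```bash
python3 - <<'E'
from h import *
bot.movel(W(-.088,.138,.13),vel=.2)
push(-.088,.138,-.195,.0585)
bot.movel(W(-.03,.10,.13),vel=.25)
bot.movel(W(0,.10,.13),vel=.2)
im=bot.grab_frame("scene"); H=hsv(im); m=(H[...,0]>5)&(H[...,0]<22)&(H[...,1]>90)&(H[...,2]>70)
for c in comps(m,40):
    r=cv2.minAreaRect(onplane("scene",c[:,0],.102)[:,:2].astype(np.float32)*1000)
    b=toB(np.array(r[0])/1000)
    if max(r[1])<90 and abs(b[0])<.15 and abs(b[1])<.17: print("on block",b,r[1])
push(0,.10,-.195,.0585,.2)
bot.movel(W(-.1,-.195,.3),vel=.25)
p=[.3,-.45,.3]; bot.move_pose(p,q(60)); print(bot.read_t())
snap("pics/f.png")
E
```

```text
ok [ 0.47450063 -0.21963702  0.05849467] [ 0.1131094  -0.14960853  0.04458903]
19.775
on block [0.0167424  0.04687816] (23.273136138916016, 58.178672790527344)
on block [-0.06416562 -0.16993483] (42.9564094543457, 45.11904525756836)
ok [ 0.56119013 -0.23487145  0.0585099 ] [-0.31770214 -0.6176664   0.43185292]
27.2083
29.0167
```

View pics/f.png

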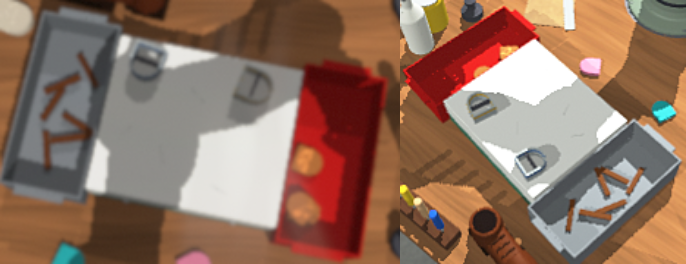

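```bash
python3 - <<'E'
from h import *
im=bot.grab_frame("top")[:,:,::-1]; s=bot.grab_frame("scene")[:,:,::-1]
a0=cv2.imread("pics/top0.png"); cv2.imwrite("pics/topf.png",im)
cv2.imwrite("pics/g.png",np.vstack([np.hstack([cv2.resize(im[145:260,310:390],(280,300),interpolation=2),cv2.resize(s[120:200,140:250],(412,300),interpolation=2)]),np.hstack([cv2.resize(a[125:185,225:335],(346,250),interpolation=2) for a in(a0,im)])]))
E
```

```text
(no output)
```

View pics/g.png

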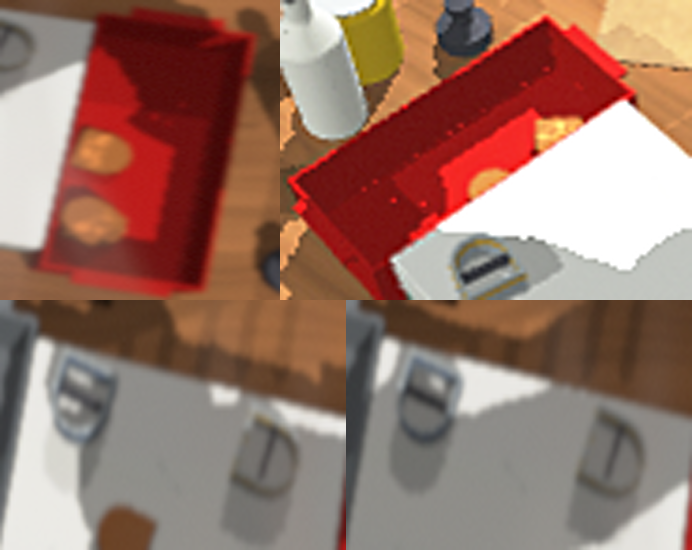

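```bash
python3 - <<'E'
from h import *
bot.move_pose(W(-.08,-.26,.30),q(80))
w=bot.grab_frame("wrist")[:,:,::-1]; cv2.imwrite("pics/w.png",w); print(bot.read_t())
E
```

```text
30.2083
```

View pics/w.png

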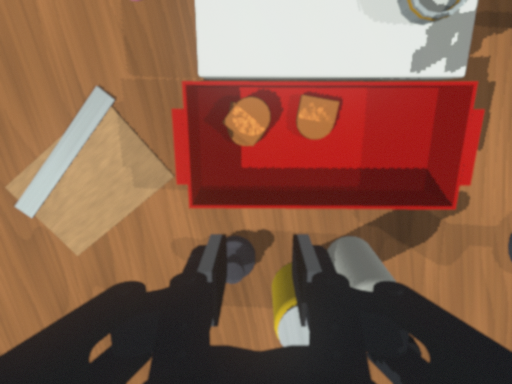

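```bash
python3 - <<'E'
from station import bot
bot.pause(.3); print(bot.read_force(),bot.read_t()); bot.sign_off()
E
```

```text
[-0.37583687  0.11082234  0.39851914] 30.5083
the job is handed in; nothing more can be done
```

All three tan heel lifts are in the red box. I slid them off the block's right edge one at a time with the half-open fingers and never gripped or picked one up. I handed the job in at about 30.5 s, with the arm clear above the bench.

**Final pictures:**
- **Lifts:** the block is clear of them. In the red box one lies flat, at about (318,117) px in the last wrist picture. The other two came off the same lane and lie stacked at about (247,120) px. I read that blob as two lifts from its outline; I did not measure it.
- **Dies and grey box:** both dies look to be where they started, and the grey box looks unchanged.
- **Rest of the bench:** nothing else looked moved where I looked, but I did not check every object by number. The mallet was outside my later pictures.

**Disagreements:**
- **Finger length:** the half-open fingertips touched the block with the TCP reading 0.0545 m. That is about 35 mm below the block's top, where I expected at most 13 mm of set-back. I set the sweep height from that contact (about 7 N), 4 mm above it, and all three sweeps ran without hitting the 10 N stop.
- **Mid-run check before the last sweep:** it was partly blocked by the arm, so it gave the third lift the wrong size. It also listed a second "on block" point, at the red-box edge, which I took to be lifts already in the box.

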